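# Stand the fallen tin up and set it home in the bottle rack

### The arm

A 6-joint arm with a two-finger parallel gripper is mounted at the origin on a cart in front of the work surface, level with it; the furniture and walls round the work are solid. World frame = base frame: x ahead of the robot, y to its left, z up, the work surface at z = 0. Lengths are in mm, angles in degrees, forces in N, time in s.
With the tool pointing down it reaches from about 300 to 850 mm from the base axis. Payload 4.2 kg.
Tool frame: the origin (TCP) lies between the finger pads; the fingertips stand 22 mm ahead of it and the grasp point (between the pads) lies 3 mm ahead of it (env.finger_overhang is the distance from the TCP to the fingertips, in mm); z points along the fingers, y is the line along which they close (so a half turn about z gives the same grasp; the last joint's range is limited). The gripper opens to 91 mm and grips with 3 to 60 N. Pads are 32 mm wide; open, the fingers measure 118 mm over their backs; the gripper's body (76 mm by 178 mm) begins 60 mm behind the grasp point.
Start: joints at [-75.688, 18.312, 89.639, -0, 72.044, -1.146], TCP at [153.263, -554.215, 206.276] pointing down, gripper open.
Joint ranges: [-177.97, 177.97], [-48.28, 115.42], [12.27, 149.76], [-77.06, 257.06], [2.81, 150.46], [-146.56, 146.56]. Speed limits (degrees/s): [147.25, 147.25, 180, 180, 180, 180].

### API

Orientations are given as [roll, pitch, yaw] about the fixed x, y, z axes, in that order (R = Rz(yaw) Ry(pitch) Rx(roll)).
In Python, from workcell import state, cams, ticket, look_for, outline_of, env gives the robot as it stands.
- The arm moves only by the tool servo_tool, never from a script. Its argument "steps" is a list of rows, each a list of 3 entries, a list of its own where there are three numbers: the closure in counts, from 0 (fully open) to 255 (shut), then the shift along the tool's x, y, z in mm, then the turn, a rotation vector about the tool's x, y, z in rad. A call has exactly 10 rows; each row shifts and turns the commanded pose from where the row before left it, along the tool's axes as they then stand; what a row does not reach is not made up. A row lasts 1/10 s, in which the tool goes at most 50 mm and 8.59 degrees, less where a joint would pass 70% of its speed; a pose out of reach is approached as far as the arm can. A call with a gripper value outside its range is refused whole. The fingers move at their own pace and stop on an object; "squeeze" is the grip in N (left out, the last holds). Time passes only in rows, so rows that do not move let the fingers close, or fill a call up. It gives the time, the measured TCP pose, the force, the opening and the grip force at its end, in the units of the state.
- state(): the state, without advancing time (a new reading comes with each control period).
- cams.grab_frame(name): name is "scene" or "top"; returns a dict with "color" (384x512x3 uint8, red, green, blue), "z_map" (384x512 float32, mm along the optical axis (not along the pixel's ray), 0 where there is no reading), "fovy" (degrees; the focal length in pixels is half the picture's height over the tangent of half this angle, whatever the lens; pixels are square), "cx", "cy" (the principal point, pixels), "k1" (the pictures are not rectified: a ray, as slopes to the right and down, at radius r is drawn at 1 + k1 r^2 times it, then the intrinsics apply), "eye" and "rotation" of the camera in the world. Camera axes: x right, y up, looking along -z (the intrinsics and any distortion apply to the point x, -y, -z); pixel columns grow to the right and rows downward; lengths in mm; the calibration is good to about 2 mm. A picture is of the moment at which its call begins.
- ticket.job_done(): hands the job in; it is judged then, once.
Trained networks look in a picture, given as the dict that the camera call returned (one of the last four; its "shot" number tells which), for a name from the list of things; names that differ only in an ending like _2 or _b are one class to them, and where a whole thing is asked for, a point or a joint stands for the part that bears it (a point fixed in the world has none). Each returns a list of dicts, best first, with "confidence" (0 to 1); they miss things now and then, are a little off and sometimes report something else, mostly with a low value. They report only what shows in the picture. A call takes as long as a camera call. They do not tell look-alikes from the thing itself.
- look_for(picture, thing): "at" ([column, row] in pixels, amid what is visible of it).
- outline_of(picture, thing): "pixels" (384x512 bool, what is visible of it) and "at" ([column, row] in pixels, amid what is visible of it).
The state is a dict: "time_s": time; "qpos": joint angles; "qvel": joint speeds; "effort": joint torques, N m; "ee_pos": TCP position; "ee_rot": TCP orientation; "force": force on the tool from outside, world axes, zero at the start; "torque": the same for the moment, N m; "gripper_width": finger opening in mm; "gripper_force": force on a finger pad.
Only numpy, scipy, OpenCV 4.12 (cv2) and the standard library are available. Lean on these libraries where they do the work, as an engineer would, in place of code of your own. Each camera call takes 0.05 s, during which the arm holds its last target. There are 200 camera calls.

### The job

The stout tin has fallen over and leans on a battery pack. Tip it upright on the bench where it is, first of all, then bring it, upright and never raised more than 3 centimetres, through the open front of the empty stall of the wooden bottle rack and stand it inside, close to the back wall. Do not let the tin fall over, leave the two other containers standing in their stalls, and let go of the tin at the end.

Things in the scene. Friction and masses are not known exactly. Their poses are not given: they have to be found in the camera images.
- tin_center (a point): Stout white metal tin, 0.6 kg give or take a quarter; body 53 mm thick (x axis), 85 mm wide (y), 110 mm tall (z, from foot to top). This point: on its middle axis, 55 mm above the foot. At the start it leans about 45 degrees toward its own +x, over the battery pack, foot edge on the bench, held by nothing. Standing, it slides if pushed within 30 mm of the bench; pushed or dragged by its upper part it tips.
- tin_cap (a point): Centre of the top of the tin's round red screw cap (fixed to it): 36 mm in diameter, 22 mm high, its top 132 mm above the foot, 5 mm off the middle axis toward the tin's +y. Axes as the tin's. At the start it overhangs the battery pack.
- tin_edge (a point): Middle of the tin's lower foot edge on its +x side (85 mm long, along y), resting on the bench at the start. Pushed at the cap toward this edge, the tin turns about it and, past its balance point 25 degrees short of upright, drops onto its foot by itself.
- battery_pack: Loose black power-tool battery pack, 75 mm (x) by 114 mm (y); top at 55 mm with a contact ridge in the middle up to 63 mm. Origin at the centre of its underside. At the start the tin leans on its -x upper edge.
- empty_stall: The empty one of three equal, fixed, light wooden stalls, a U of low walls without a floor, in a row along y at 150 mm pitch (which is empty varies). Origin on the bench at the middle of the back wall's inner face, +x to the back: inside from x = -110 mm (open front) to 0, 84 mm wide in y. Side walls 12 mm thick, 25 mm high; back wall 30 mm high, a 45 mm high rail behind it.
- glue_center (a point): White squeeze bottle of glue with a pointed red cap, 39 x 62 x 197 mm tall, standing loose in another stall. Point on its axis 100 mm above its foot.
- narrow_center (a point): Narrow white metal can with a small red cap at one side, 39 x 61 x 174 mm tall, standing loose in the remaining stall. Point on its axis 85 mm above its foot.
Things that resemble listed ones, but are neither listed nor needed, are in the scene too. What is shaped like the part that bears glue_center but blue or orange is not meant.

How it is judged:
By the outcome, as a careful person would: the job done as asked, in the order asked, and still so for the second after the job is handed in, with the robot touching nothing.
It also fails if it takes over 72 s, if anything falls off the work surface, if the arm or the gripper's body presses on something with over 40 N, if the wrist force passes 120 N, or if a joint passes its speed limit or range.

## Working session

There is one attempt and no reset: what is moved stays moved. The work goes in short steps, Python scripts to look and compute and a tool call to move; the robot and the scene stay as the last step left them, time stands still between calls to the robot, and variables do not carry over. Pictures are saved under pics/ and viewed, at most 10 in all, crops included, and the job is handed in when it is done.

Besides the shell and the picture viewer there is one more tool, called after "Emit:" in YAML: its name, and indented under it one key for each argument. servo_tool: Moves the arm, as the interface text tells. Its arguments: {"type":"object","properties":{"steps":{"type":"array","items":{"type":"array"}},"squeeze":{"type":"number"}},"required":["steps"]}

```bash
mkdir -p pics; cat > h.py <<'E'
import numpy as np, cv2
from workcell import state, cams, ticket, look_for, outline_of, env
def pts(f,mask=None):
    """world points per pixel (H,W,3)"""
    z=f["z_map"]; H,W=z.shape; F=H/2/np.tan(np.radians(f["fovy"])/2)
    v,u=np.mgrid[:H,:W].astype(float)
    xd=(u-f["cx"])/F; yd=(v-f["cy"])/F; x,y=xd.copy(),yd.copy()
    for _ in range(15):
        s=1+f["k1"]*(x*x+y*y); x,y=xd/s,yd/s
    P=np.stack([x*z,-y*z,-z],-1)
    W_=P@np.array(f["rotation"]).T+np.array(f["eye"])
    W_[z==0]=np.nan
    return W_
def save(f,name,crop=None,k=1):
    c=f["color"][...,::-1]
    if crop: a,b,d,e=crop; c=c[b:e,a:d]
    cv2.imwrite("pics/"+name,cv2.resize(c,None,fx=k,fy=k,interpolation=cv2.INTER_CUBIC))
E
python3 - <<'E'
from h import *
ims=[]
for n in("scene","top"):
    f=cams.grab_frame(n); P=pts(f); save(f,n+"0.png",k=1.5); print(n,f["eye"],np.shape(f["rotation"]))
    for t in("tin_center","tin_cap","tin_edge","battery_pack","empty_stall","glue_center","narrow_center"):
        for o in outline_of(f,t)[:3]:
            q=P[o["pixels"]]; q=q[~np.isnan(q[:,0])]
            if len(q):print(t,round(o["confidence"],2),np.round(o["at"]),len(q),"med",np.round(np.median(q,0)),"lo",np.round(np.percentile(q,3,0)),"hi",np.round(np.percentile(q,97,0)))
            else: print(t,o["confidence"],o["at"])
E
```

```text
Traceback (most recent call last):
  File "h.py", line 11, in pts
    W_=P@np.array(f["rotation"]).T+np.array(f["eye"])
       ~~~~~~~~~~~~~~~~~~~~~~~~~~~^~~~~~~~~~~~~~~~~~~
ValueError: operands could not be broadcast together with shapes (384,512) (3,)
```

```bash
ls pics
sed -i 's/np.array(f\["rotation"\]).T/rot(f["rotation"]).T/' h.py; cat >> h.py <<'E'
from scipy.spatial.transform import Rotation as R
def rot(r):
    r=np.array(r,float)
    return r if r.shape==(3,3) else (R.from_quat(r[[1,2,3,0]]) if r.size==4 else R.from_euler("xyz",r,degrees=True)).as_matrix()
E
cat > m.py <<'E'
from h import *
for n in("scene","top"):
    f=cams.grab_frame(n); P=pts(f); save(f,n+"0.png",k=1.5); print(n,f["eye"],f["rotation"])
    for t in("tin_center","tin_cap","tin_edge","battery_pack","empty_stall","glue_center","narrow_center"):
        for o in outline_of(f,t)[:3]:
            q=P[o["pixels"]]; q=q[~np.isnan(q[:,0])]
            if len(q):print(t,round(o["confidence"],2),np.round(o["at"]),len(q),"med",np.round(np.median(q,0)),"lo",np.round(np.percentile(q,3,0)),"hi",np.round(np.percentile(q,97,0)))
            else: print(t,o["confidence"],o["at"])
E
python3 m.py
```

```text
scene [128.98227008 556.32525054 681.55882251] [  51.18772003   -0.93279122 -135.28117179]
tin_center 0.62 [272. 294.] 2460 med [412. 223.  88.] lo [377. 157.  21.] hi [470. 262. 117.]
tin_cap 0.66 [270. 290.] 2453 med [413. 223.  88.] lo [377. 156.  22.] hi [472. 263. 117.]
tin_edge 0.79 [271. 291.] 2392 med [413. 224.  89.] lo [377. 157.  28.] hi [470. 263. 117.]
battery_pack 0.65 [241. 319.] 2316 med [426. 287.  55.] lo [385. 253.  11.] hi [491. 319.  64.]
empty_stall 0.92 [263. 183.] 830 med [676. -51.  21.] lo [ 605. -113.    5.] hi [726.  -7.  32.]
glue_center 0.75 [238. 200.] 1283 med [642.  95.  92.] lo [623.  72.   9.] hi [673. 102. 181.]
glue_center 0.68 [358. 189.] 1204 med [ 463. -145.   91.] lo [ 447. -169.    9.] hi [ 488. -129.  177.]
glue_center 0.55 [153. 194.] 1243 med [815. 217.  89.] lo [807. 187.   7.] hi [832. 239. 176.]
narrow_center 0.76 [306. 151.] 1065 med [ 660. -192.  102.] lo [ 653. -233.   17.] hi [ 688. -177.  172.]
top [ 406.79088857   47.43989693 1176.78301461] [ 12.26144433  -0.39259905 -88.32121476]
tin_center 0.79 [183. 284.] 1969 med [427. 203.  8
[... 211 characters left out ...]
470. 258. 116.]
battery_pack 0.95 [155. 276.] 964 med [448. 282.  55.] lo [390. 238.  49.] hi [497. 312.  65.]
empty_stall 0.81 [306. 171.] 963 med [697. -67.  25.] lo [ 611. -120.   -1.] hi [731.  -7.  32.]
glue_center 0.92 [168. 219.] 581 med [571. 242. 126.] lo [552. 227.  19.] hi [602. 266. 188.]
glue_center 0.78 [243. 188.] 488 med [640.  79. 129.] lo [624.  64.  27.] hi [672.  97. 191.]
glue_center 0.73 [347. 271.] 622 med [ 467. -150.  127.] lo [ 447. -181.   22.] hi [ 490. -130.  189.]
narrow_center 0.73 [369. 180.] 964 med [ 664. -202.  143.] lo [ 655. -234.    9.] hi [ 692. -180.  175.]
narrow_center 0.69 [185. 286.] 2071 med [427. 201.  88.] lo [384. 149.  40.] hi [469. 259. 116.]
```

View pics/scene0.png

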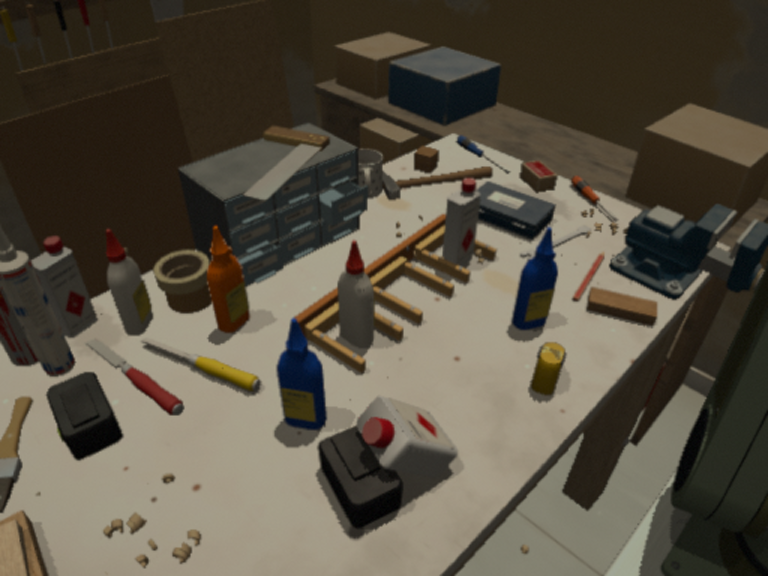

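View pics/top0.png

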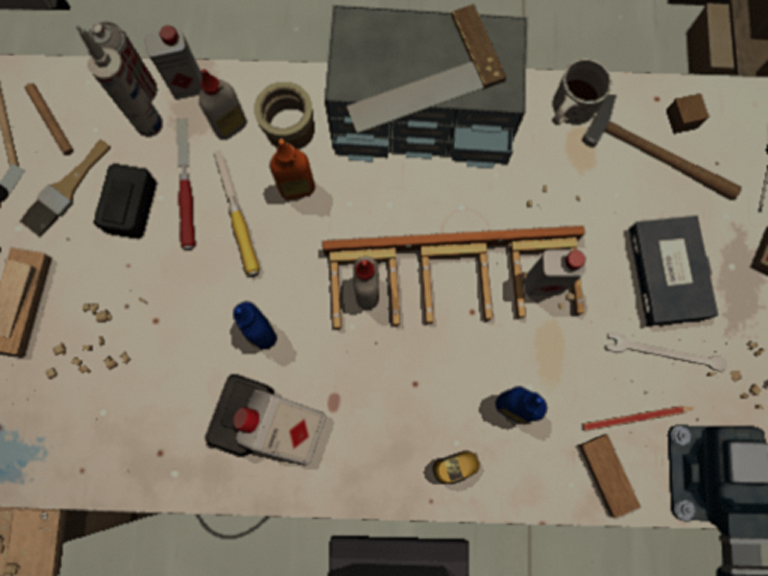

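```bash
cat > fit.py <<'E'
from h import *
from scipy.optimize import least_squares
def box(p,lo,hi):
    c=(np.array(lo)+hi)/2;q=np.abs(p-c)-(np.array(hi)-lo)/2
    return np.linalg.norm(np.maximum(q,0),axis=1)+np.minimum(q.max(1),0)
def cyl(p,cy,r,z0,z1):
    q=np.stack([np.hypot(p[:,0],p[:,1]-cy)-r,np.abs(p[:,2]-(z0+z1)/2)-(z1-z0)/2],1)
    return np.linalg.norm(np.maximum(q,0),axis=1)+np.minimum(q.max(1),0)
def tin_sdf(v,q):   # v: yaw, tilt, foot edge mid x,y,z
    r=R.from_euler("ZY",[v[0],v[1]])          # tilt toward tin +x
    p=r.inv().apply(q-np.array([v[2],v[3],v[4]]))+[26.5,0,0]
    return np.minimum(box(p,[-26.5,-42.5,0],[26.5,42.5,110]),cyl(p,5,18,110,132))
def tin_pts(names=("scene","top")):
    out=[]
    for n in names:
        f=cams.grab_frame(n);P=pts(f);o=outline_of(f,"tin_center")
        o=[k for k in o if np.nanmedian(P[k["pixels"]][:,0])<9999][:1]
        m=cv2.erode(o[0]["pixels"].astype(np.uint8),np.ones((3,3)))>0
        m&=(f["color"].max(2)>70)
        q=P[m];out.append(q[~np.isnan(q[:,0])])
    return out
def fit_tin(q,v0):
    s=least_squares(lambda v:tin_sdf(v,q),v0,loss="soft_l1",f_scale=2,x_scale=[.1,.1,5,5,5])
    return s.x,np.sqrt(np.mean(s.fun**2)),np.median(np.abs(s.fun))
E
python3 - <<'E'
from fit import *
A=tin_pts()
for q in(A[0],A[1],np.vstack(A)):
  best=min((fit_tin(q,[np.radians(y),np.radians(45),420,200,0]) for y in(60,90,120)),key=lambda r:r[2])
  v=best[0];r=R.from_euler("ZY",v[:2]);
  print(len(q),np.round(np.degrees(v[:2]),1),np.round(v[2:],1),best[1:],"cap",np.round(r.apply([-26.5,5,132])+v[2:],1))
f=cams.grab_frame("top");P=pts(f).reshape(-1,3)
for n in("top","scene"):
  f=cams.grab_frame(n);P=pts(f).reshape(-1,3);P=P[~np.isnan(P[:,0])]
  q=P[(P[:,0]>590)&(P[:,0]<750)&(P[:,1]>-130)&(P[:,1]<10)&(P[:,2]>17)&(P[:,2]<36)]
  def U(v):
    c,s=np.cos(v[2]),np.sin(v[2]);d=q[:,:2]-v[:2];p=np.stack([c*d[:,0]+s*d[:,1],-s*d[:,0]+c*d[:,1]],1)
    return np.minimum.reduce([box(p,[-110,42],[0,54]),box(p,[-110,-54],[0,-42]),box(p,[0,-54],[12,54])]).clip(0)
  b=min((least_squares(U,[720,y,a],loss="soft_l1",f_scale=2,x_scale=[5,5,.1]) for y in(-70,-62,-55) for a in(-.05,.05)),key=lambda s:s.cost)
  r=P[(P[:,2]>39)&(P[:,2]<50)&(P[:,0]>680)&(P[:,0]<780)&(P[:,1]>-250)&(P[:,1]<160)]
  l=np.polyfit(r[:,1],r[:,0],1)
  print(n,len(q),np.round(b.x[:2],1),np.degrees(b.x[2]),b.cost,"railyaw",-np.degrees(np.arctan(l[0])),len(r),r.min(0),r.max(0))
print(state()["ee_rot"],env.finger_overhang)
E
```

```text
1542 [73.1 45.6] [4.220e+02 1.826e+02 1.000e-01] (np.float64(0.9084404306871735), np.float64(0.5612032568155492)) cap [439.3 256.6 111.4]
1879 [72.7 45.4] [418.6 183.9  -1. ] (np.float64(1.5872257954964428), np.float64(1.0057685522522917)) cap [436.3 257.3 110.5]
3421 [73.3 45.5] [421.8 183.   -0.5] (np.float64(1.3924090950451533), np.float64(0.8711659586315363)) cap [438.7 256.8 110.9]
top 828 [718.1 -59.6] 5.078418844224136 512.9917392731776 railyaw 5.134330787962094 1083 [ 681.18306674 -249.18361688   39.01575565] [765.44306025 155.17464481  49.78386857]
scene 613 [717.4 -58.9] 4.545323974774305 491.20801463348846 railyaw 4.64241843318924 534 [ 680.0600251  -249.44376935   39.0157423 ] [761.60721324 154.91187688  49.29626812]
[ 1.79992271e+02 -2.66204111e-04  1.54567034e+01] 22.0
```

```bash
cat > plan.py <<'E'
from fit import *
YAW,TILT,EDGE=73.2,45.5,np.array([421.3,183,0.])
def tinT(yaw,tilt,edge):
    T=np.eye(4);T[:3,:3]=R.from_euler("ZY",[yaw,tilt],degrees=True).as_matrix();T[:3,3]=edge;return T
def toolT(yaw,tilt,edge,h=135,dx=0,dy=5):
    G=np.eye(4);G[:3,:3]=np.array([[1,0,0],[0,-1,0],[0,0,-1.]]);G[:3,3]=[-26.5+dx,dy,h]
    return tinT(yaw,tilt,edge)@G
def cur():
    s=state();T=np.eye(4);T[:3,:3]=rot(s["ee_rot"]);T[:3,3]=s["ee_pos"];return T
def rows(A,B,n):
    M=np.linalg.inv(A)@B;rv=R.from_matrix(M[:3,:3]).as_rotvec()
    # constant screw split in n equal rows
    from scipy.linalg import logm,expm
    D=expm(np.real(logm(M))/n);d=R.from_matrix(D[:3,:3]).as_rotvec()
    print("rows",n,"shift",np.round(D[:3,3],2),"turn",np.round(d,4),"| total",np.round(M[:3,3],1),np.round(rv,3))
E
python3 - <<'E'
from plan import *
f=cams.grab_frame("scene");g=cams.grab_frame("top");save(f,"tin_crop.png",(200,190,330,360),4) if 0 else save(f,"tin_crop.png",(200,200,330,350),4)
Q=np.vstack([pts(k).reshape(-1,3) for k in(f,g)]);Q=Q[~np.isnan(Q[:,0])];Q=Q[Q[:,2]>3]
for t in(45.5,35,25):
  for h in (135,165,215):
    T=toolT(YAW,TILT,EDGE,h); C=T.copy(); C[:3,:3]=toolT(YAW,t,EDGE)[:3,:3]
    p=(Q-C[:3,3])@C[:3,:3]
    k=(np.abs(p[:,0])<60)&(np.abs(p[:,1])<120)&(p[:,2]<-40)&(p[:,2]>-400)
    b=np.abs(p[k])-[38,89,0]; b[:,2]=p[k][:,2]+57
    d=np.linalg.norm(np.maximum(b,0),axis=1)
    print(t,h,np.round(C[:3,3]),k.sum(),d.min() if len(d) else None, Q[k][d.argmin()].round() if len(d) else "")
A=cur(); print(np.round(A[:3,3]))
G=toolT(YAW,TILT,EDGE,205); print("pre",np.round(G[:3,3]))
B=G.copy();B[:3,3]=A[:3,3];rows(A,B,10)
E
```

```text
45.5 135 [439. 259. 114.] 8 29.857506538967147 [562. 257. 153.]
45.5 165 [445. 279. 135.] 0 None 
45.5 215 [455. 313. 170.] 0 None 
35 135 [439. 259. 114.] 7 29.853097532541756 [562. 257. 153.]
35 165 [445. 279. 135.] 0 None 
35 215 [455. 313. 170.] 0 None 
25 135 [439. 259. 114.] 7 30.159061930618975 [562. 257. 153.]
25 165 [445. 279. 135.] 0 None 
25 215 [455. 313. 170.] 0 None 
[ 153. -554.  206.]
pre [453. 307. 163.]
rows 10 shift [ 0.  0. -0.] turn [-0.0399 -0.0724 -0.0952] | total [0. 0. 0.] [-0.399 -0.724 -0.952]
```

View pics/tin_crop.png

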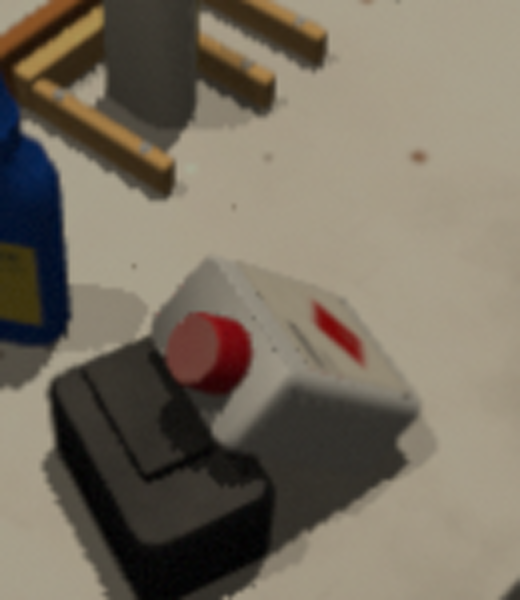

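Emit:
servo_tool:
  steps:
    - [0,[0,0,-45],[0,0,0]]
    - [0,[0,0,-45],[0,0,0]]
    - [0,[0,0,-45],[0,0,0]]
    - [0,[0,0,-45],[0,0,0]]
    - [0,[36,-29,0],[0,0,0]]
    - [0,[36,-29,0],[0,0,0]]
    - [0,[36,-29,0],[0,0,0]]
    - [0,[36,-29,0],[0,0,0]]
    - [0,[36,-29,0],[0,0,0]]
    - [0,[36,-29,0],[0,0,0]]
  squeeze: 45

```text
time_s: 2.3
ee_pos: [315.7, -327.3, 386.4]
ee_rot: [180.0, -0.0, 15.4]
force: [0.7, -0.3, -0.7]
gripper_width: 91.3
gripper_force: 0.0
```

Emit:
servo_tool:
  steps:
    - [0,[36,-29,0],[0,0,0]]
    - [0,[36,-29,0],[0,0,0]]
    - [0,[36,-29,0],[0,0,0]]
    - [0,[36,-29,0],[0,0,0]]
    - [0,[36,-29,0],[0,0,0]]
    - [0,[36,-29,0],[0,0,0]]
    - [0,[10,-43,0],[0,0,0]]
    - [0,[10,-43,0],[0,0,0]]
    - [0,[10,-43,0],[0,0,0]]
    - [0,[10,-43,0],[0,0,0]]

```text
time_s: 3.3
ee_pos: [469.2, 74.5, 386.3]
ee_rot: [180.0, -0.0, 15.5]
force: [1.1, 0.2, 0.9]
gripper_width: 91.0
gripper_force: 0.0
```

```bash
python3 - <<'E'
from plan import *
s=state();print(s["time_s"],s["ee_pos"],s["ee_rot"],s["qpos"])
A=cur();G=toolT(YAW,TILT,EDGE,260);B=G.copy();B[2,3]+=150;print(B[:3,3]);rows(A,B,15)
C=B.copy();C[:3,:3]=A[:3,:3];rows(A,C,1);rows(C,B,1)
E
```

```text
3.3 [469.22330016  74.53504592 386.33314124] [ 1.79987883e+02 -2.27068926e-02  1.54534428e+01] [ 7.64535393e+00  5.53322424e+00  8.09601401e+01 -8.93616271e-03
  9.34824931e+01  8.21913688e+01]
[464.74443365 344.19404123 351.13754562]
rows 15 shift [ 12.37 -14.33  -3.29] turn [-0.0266 -0.0483 -0.0635] | total [  67.5 -261.1   35.2] [-0.399 -0.725 -0.953]
rows 1 shift [  67.52 -261.11   35.17] turn [-0. -0. -0.] | total [  67.5 -261.1   35.2] [ 0. -0.  0.]
rows 1 shift [-0.  0. -0.] turn [-0.3991 -0.7246 -0.9527] | total [-0.  0.  0.] [-0.399 -0.725 -0.953]
```

Emit:
servo_tool:
  steps:
    - [0,[12.4,-14.3,-3.3],[-0.0266,-0.0483,-0.0635]]
    - [0,[12.4,-14.3,-3.3],[-0.0266,-0.0483,-0.0635]]
    - [0,[12.4,-14.3,-3.3],[-0.0266,-0.0483,-0.0635]]
    - [0,[12.4,-14.3,-3.3],[-0.0266,-0.0483,-0.0635]]
    - [0,[12.4,-14.3,-3.3],[-0.0266,-0.0483,-0.0635]]
    - [0,[12.4,-14.3,-3.3],[-0.0266,-0.0483,-0.0635]]
    - [0,[12.4,-14.3,-3.3],[-0.0266,-0.0483,-0.0635]]
    - [0,[12.4,-14.3,-3.3],[-0.0266,-0.0483,-0.0635]]
    - [0,[12.4,-14.3,-3.3],[-0.0266,-0.0483,-0.0635]]
    - [0,[12.4,-14.3,-3.3],[-0.0266,-0.0483,-0.0635]]

```text
time_s: 4.3
ee_pos: [499.5, 258.5, 378.8]
ee_rot: [173.9, 30.6, 51.3]
force: [-0.1, 0.2, -0.9]
gripper_width: 91.5
gripper_force: 0.0
```

Emit:
servo_tool:
  steps:
    - [0,[12.4,-14.3,-3.3],[-0.0266,-0.0483,-0.0635]]
    - [0,[12.4,-14.3,-3.3],[-0.0266,-0.0483,-0.0635]]
    - [0,[12.4,-14.3,-3.3],[-0.0266,-0.0483,-0.0635]]
    - [0,[12.4,-14.3,-3.3],[-0.0266,-0.0483,-0.0635]]
    - [0,[12.4,-14.3,-3.3],[-0.0266,-0.0483,-0.0635]]
    - [0,[0,0,0],[0,0,0]]
    - [0,[0,0,0],[0,0,0]]
    - [0,[0,0,0],[0,0,0]]
    - [0,[0,0,0],[0,0,0]]
    - [0,[0,0,0],[0,0,0]]

```text
time_s: 5.3
ee_pos: [466.2, 341.5, 351.9]
ee_rot: [179.9, 45.4, 73.1]
force: [0.1, 0.6, -0.7]
gripper_width: 91.3
gripper_force: 0.0
```

```bash
python3 - <<'E'
from plan import *
s=state();print(s["time_s"],s["ee_pos"],s["ee_rot"],s["qpos"])
rows(cur(),toolT(YAW,TILT,EDGE,205),9);rows(toolT(YAW,TILT,EDGE,205),toolT(YAW,TILT,EDGE,135),10)
E
```

```text
5.3 [466.21361401 341.53521882 351.90501809] [179.94635293  45.40595327  73.05851029] [ 46.13809136  38.63774432  49.21913205 -25.494273   131.32428839
  52.89478074]
rows 9 shift [12.1  -0.25 17.7 ] turn [-0.0001 -0.0002 -0.0002] | total [108.8  -2.2 159.3] [-0.001 -0.002 -0.002]
rows 10 shift [0. 0. 7.] turn [ 0. -0. -0.] | total [ 0.  0. 70.] [-0. -0. -0.]
```

Emit:
servo_tool:
  steps:
    - [0,[12.1,-0.25,17.7],[0,0,0]]
    - [0,[12.1,-0.25,17.7],[0,0,0]]
    - [0,[12.1,-0.25,17.7],[0,0,0]]
    - [0,[12.1,-0.25,17.7],[0,0,0]]
    - [0,[12.1,-0.25,17.7],[0,0,0]]
    - [0,[12.1,-0.25,17.7],[0,0,0]]
    - [0,[12.1,-0.25,17.7],[0,0,0]]
    - [0,[12.1,-0.25,17.7],[0,0,0]]
    - [0,[12.1,-0.2,17.7],[-0.001,-0.002,-0.002]]
    - [0,[0,0,0],[0,0,0]]

```text
time_s: 6.3
ee_pos: [452.1, 305.9, 160.0]
ee_rot: [-179.7, 45.8, 73.5]
force: [0.2, 0.1, 0.4]
gripper_width: 91.8
gripper_force: 0.0
```

Emit:
servo_tool:
  steps:
    - [0,[0,0,7],[0,0,0]]
    - [0,[0,0,7],[0,0,0]]
    - [0,[0,0,7],[0,0,0]]
    - [0,[0,0,7],[0,0,0]]
    - [0,[0,0,7],[0,0,0]]
    - [0,[0,0,0],[0,0,0]]
    - [0,[0,0,0],[0,0,0]]
    - [0,[0,0,0],[0,0,0]]
    - [0,[0,0,0],[0,0,0]]
    - [0,[0,0,0],[0,0,0]]

```text
time_s: 7.3
ee_pos: [445.7, 283.6, 137.3]
ee_rot: [-179.9, 45.6, 73.4]
force: [0.6, -0.2, 0.3]
gripper_width: 91.5
gripper_force: 0.0
```

```bash
python3 - <<'E'
from plan import *
s=state();print(s["time_s"],s["ee_pos"],s["ee_rot"],s["qpos"])
rows(cur(),toolT(YAW,TILT,EDGE,135),5)
f=cams.grab_frame("scene");save(f,"pre.png",(180,160,360,380),2.7)
E
```

```text
7.3 [445.7095425  283.63009416 137.29076756] [-179.9299092    45.59609432   73.37271127] [ 44.22431687  39.47760525  78.76863282 -20.82665583 102.65205405
  63.92947589]
rows 5 shift [-0.2   0.14  6.99] turn [0.0002 0.0003 0.0004] | total [-1.   0.7 35. ] [0.001 0.002 0.002]
```

View pics/pre.png

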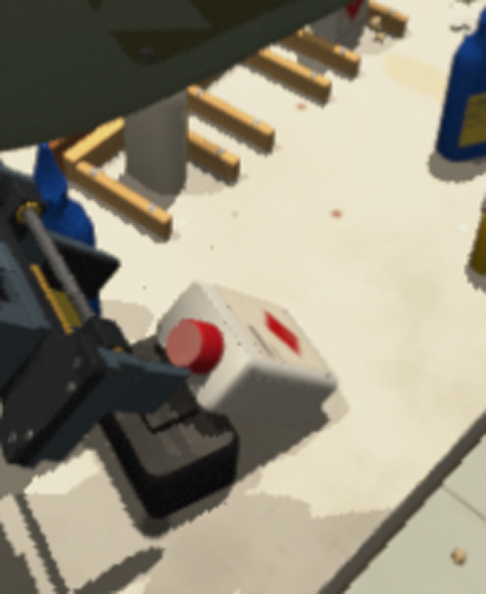

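Emit:
servo_tool:
  steps:
    - [0,[-0.2,0.1,7],[0,0,0]]
    - [0,[-0.2,0.1,7],[0,0,0]]
    - [0,[-0.2,0.1,7],[0,0,0]]
    - [0,[-0.2,0.2,7],[0,0,0]]
    - [0,[-0.2,0.2,7],[0,0,0]]
    - [0,[0,0,0],[0,0,0]]
    - [0,[0,0,0],[0,0,0]]
    - [0,[0,0,0],[0,0,0]]
    - [100,[0,0,0],[0,0,0]]
    - [100,[0,0,0],[0,0,0]]

```text
time_s: 8.35
ee_pos: [439.0, 258.8, 113.6]
ee_rot: [-179.9, 45.6, 73.4]
force: [0.3, -0.4, -0.1]
gripper_width: 78.1
gripper_force: 0.0
```

Emit:
servo_tool:
  steps:
    - [200,[0,0,0],[0,0,0]]
    - [200,[0,0,0],[0,0,0]]
    - [200,[0,0,0],[0,0,0]]
    - [200,[0,0,0],[0,0,0]]
    - [200,[0,0,0],[0,0,0]]
    - [200,[0,0,0],[0,0,0]]
    - [200,[0,0,0],[0,0,0]]
    - [200,[0,0,0],[0,0,0]]
    - [200,[0,0,0],[0,0,0]]
    - [200,[0,0,0],[0,0,0]]
  squeeze: 30

```text
time_s: 9.35
ee_pos: [438.9, 258.6, 113.5]
ee_rot: [-179.9, 45.6, 73.4]
force: [-0.2, -0.2, 0.4]
gripper_width: 19.4
gripper_force: 0.0
```

```bash
python3 - <<'E'
from plan import *
s=state();print(s["time_s"],s["ee_pos"],s["ee_rot"],s["force"],s["gripper_width"])
A=cur()
# tip about the edge: rotate world pose about tin y axis through EDGE
T0=tinT(YAW,TILT,EDGE);T1=tinT(YAW,0,EDGE);B=T1@np.linalg.inv(T0)@A;print(B[:3,3]);rows(A,B,30)
q=tin_pts(("top",))[0];v=fit_tin(q,[np.radians(73),np.radians(45),420,183,0]);print(np.degrees(v[0][:2]),v[0][2:],v[1:])
E
```

```text
9.35 [438.87285422 258.58982046 113.47586357] [-179.91314695   45.6154663    73.3758937 ] [-0.15781806 -0.19648074  0.44924929] 19.394291274891494
[408.78490095 158.93371132 134.77234071]
rows 30 shift [-3.56 -0.01  0.76] turn [-0.0001  0.0265  0.    ] | total [-88.   -0.2  59.5] [-0.002  0.794  0.001]
[72.22570843 45.57759715] [418.35502402 183.77301978  -0.83594666] (np.float64(1.577781992610768), np.float64(1.055310464751603))
```

```bash
python3 - <<'E'
from plan import *
f=cams.grab_frame("scene");g=cams.grab_frame("top")
a=f["color"][220:340,190:310,::-1];b=g["color"][230:350,110:230,::-1]
cv2.imwrite("pics/miss.png",cv2.resize(np.hstack([a,b]),None,fx=3.3,fy=3.3,interpolation=cv2.INTER_CUBIC))
E
```

```text
(no output)
```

View pics/miss.png

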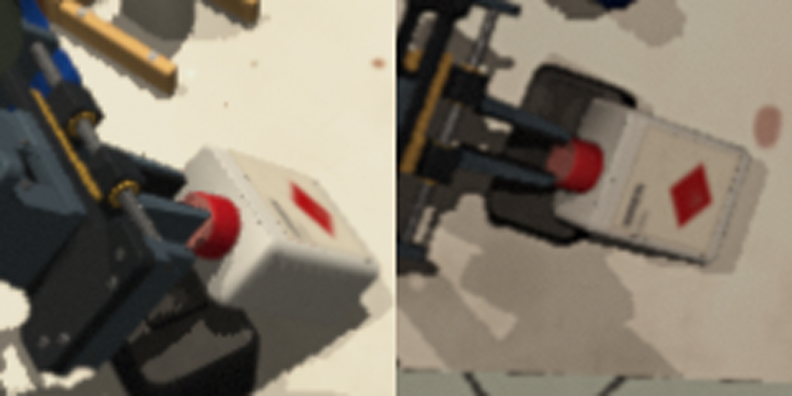

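```bash
python3 - <<'E'
from plan import *
A=cur()
for n in("scene","top"):
  f=cams.grab_frame(n);P=pts(f);c=f["color"].astype(int)
  p=(P-A[:3,3])@A[:3,:3]
  k=(np.abs(p[...,0])<35)&(np.abs(p[...,1])<45)&(p[...,2]>-50)&(p[...,2]<45)
  red=(c[...,0]>2*c[...,1])&(c[...,0]>60);dk=c.max(2)<90
  # battery excluded: y-side; show fingers
  for nm,m in(("red",k&red),("dark",k&dk&(P[...,2]>75))):
    q=p[m];print(n,nm,len(q));
    for z in range(-50,45,8):
      w=q[(q[:,2]>=z)&(q[:,2]<z+8)]
      if len(w):print("  z",z,len(w),"x",w[:,0].min().round(),w[:,0].max().round(),"y",w[:,1].min().round(),w[:,1].max().round())
E
```

```text
scene red 161
  z -2 46 x -17.0 7.0 y -17.0 9.0
  z 6 60 x -18.0 10.0 y -19.0 4.0
  z 14 51 x -18.0 6.0 y -19.0 3.0
  z 22 4 x -17.0 -13.0 y -12.0 -0.0
scene dark 428
  z -50 41 x -19.0 -5.0 y -22.0 16.0
  z -42 47 x -18.0 -1.0 y -21.0 15.0
  z -34 56 x -18.0 1.0 y -21.0 15.0
  z -26 69 x -19.0 3.0 y -20.0 15.0
  z -18 45 x -18.0 2.0 y -20.0 14.0
  z -10 3 x -10.0 -5.0 y 11.0 11.0
  z -2 19 x -2.0 10.0 y -17.0 -9.0
  z 6 21 x -4.0 11.0 y -19.0 -14.0
  z 14 22 x -5.0 14.0 y -19.0 -12.0
  z 22 42 x -17.0 25.0 y -39.0 35.0
  z 30 39 x -18.0 19.0 y -39.0 -36.0
  z 38 24 x -13.0 11.0 y -39.0 -37.0
top red 144
  z -2 30 x -17.0 -2.0 y -14.0 15.0
  z 6 51 x -19.0 -4.0 y -15.0 16.0
  z 14 46 x -20.0 -5.0 y -16.0 16.0
  z 22 17 x -19.0 -4.0 y -10.0 15.0
top dark 304
  z -50 37 x -19.0 15.0 y -21.0 23.0
  z -42 40 x -21.0 12.0 y -19.0 22.0
  z -34 38 x -20.0 12.0 y -20.0 21.0
  z -26 31 x -19.0 6.0 y -19.0 21.0
  z -18 28 x -20.0 6.0 y -17.0 20.0
  z -10 9 x -16.0 -12.0 y -16.0 16.0
  z -2 38 x -11.0 15.0 y -17.0 15.0
  z 6 12 x -15.0 2.0 y -16.0 16.0
  z 14 18 x -15.0 -1.0 y -17.0 17.0
  z 22 52 x -17.0 26.0 y -37.0 41.0
  z 30 1 x -19.0 -19.0 y -37.0 -37.0
```

Emit:
servo_tool:
  steps:
    - [0,[0,0,0],[0,0,0]]
    - [0,[0,0,0],[0,0,0]]
    - [0,[0,0,0],[0,0,0]]
    - [0,[0,0,0],[0,0,0]]
    - [0,[0,0,0],[0,0,0]]
    - [0,[0,0,0],[0,0,0]]
    - [0,[0,0,0],[0,0,0]]
    - [0,[0,0,0],[0,0,0]]
    - [0,[0,0,0],[0,0,0]]
    - [0,[0,0,0],[0,0,0]]

```text
time_s: 10.65
ee_pos: [438.9, 258.6, 113.5]
ee_rot: [-179.9, 45.6, 73.4]
force: [-0.8, 0.2, -0.3]
gripper_width: 90.9
gripper_force: 0.0
```

```bash
python3 - <<'E'
from plan import *
A=cur();s=state();print(s["gripper_width"],s["ee_pos"],s["force"],env.finger_overhang)
print([a for a in dir(env) if a[0]!="_"])
for n in("scene","top"):
  f=cams.grab_frame(n);P=pts(f);c=f["color"].astype(int)
  p=(P-A[:3,3])@A[:3,:3]
  dk=(c.max(2)<100)&(P[...,2]>75)
  for sg in(1,-1):
    y=p[...,1]*sg
    k=(np.abs(p[...,0])<25)&(y>40)&(y<75)&(p[...,2]>-70)&(p[...,2]<45)&dk
    q=p[k];print(n,sg,len(q),[(z,int(((q[:,2]>=z)&(q[:,2]<z+6)).sum())) for z in range(-70,45,6)])
  save(f,n+"_open.png",(190,220,310,340) if n=="scene" else (110,230,230,350),3.3)
E
```

```text
90.93239223983927 [438.88517631 258.61700902 113.45750524] [-0.80099343  0.23045895 -0.29326181] 22.0
['Unreachable', 'finger_overhang']
scene 1 287 [(-70, 23), (-64, 25), (-58, 24), (-52, 26), (-46, 30), (-40, 28), (-34, 31), (-28, 27), (-22, 32), (-16, 34), (-10, 7), (-4, 0), (2, 0), (8, 0), (14, 0), (20, 0), (26, 0), (32, 0), (38, 0), (44, 0)]
scene -1 256 [(-70, 0), (-64, 0), (-58, 1), (-52, 39), (-46, 43), (-40, 41), (-34, 36), (-28, 40), (-22, 37), (-16, 19), (-10, 0), (-4, 0), (2, 0), (8, 0), (14, 0), (20, 0), (26, 0), (32, 0), (38, 0), (44, 0)]
top 1 168 [(-70, 11), (-64, 29), (-58, 13), (-52, 15), (-46, 14), (-40, 16), (-34, 13), (-28, 11), (-22, 14), (-16, 9), (-10, 3), (-4, 0), (2, 0), (8, 0), (14, 0), (20, 10), (26, 10), (32, 0), (38, 0), (44, 0)]
top -1 187 [(-70, 20), (-64, 29), (-58, 21), (-52, 21), (-46, 14), (-40, 17), (-34, 16), (-28, 17), (-22, 12), (-16, 15), (-10, 5), (-4, 0), (2, 0), (8, 0), (14, 0), (20, 0), (26, 0), (32, 0), (38, 0), (44, 0)]
```

View pics/scene_open.png

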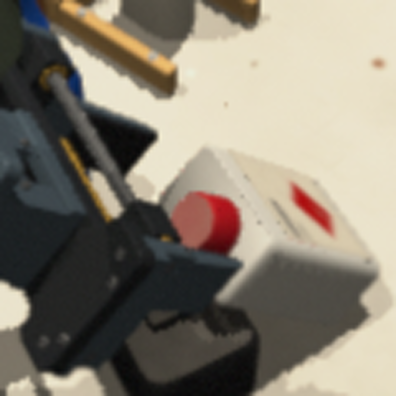

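The fingertips really end 10 mm behind the reported TCP, not 22 mm ahead of it. Both cameras agree on both fingers, so the tips have only just reached the cap's top face. I'll go about 31 mm deeper, watching the force.

Emit:
servo_tool:
  steps:
    - [0,[0,0,4],[0,0,0]]
    - [0,[0,0,4],[0,0,0]]
    - [0,[0,0,4],[0,0,0]]
    - [0,[0,0,4],[0,0,0]]
    - [0,[0,0,4],[0,0,0]]
    - [0,[0,0,4],[0,0,0]]
    - [0,[0,0,3],[0,0,0]]
    - [0,[0,0,2],[0,0,0]]
    - [0,[0,0,0],[0,0,0]]
    - [0,[0,0,0],[0,0,0]]

```text
time_s: 11.75
ee_pos: [433.0, 238.8, 93.2]
ee_rot: [-179.9, 45.6, 73.4]
force: [0.4, 0.8, -1.1]
gripper_width: 91.3
gripper_force: 0.0
```

Emit:
servo_tool:
  steps:
    - [100,[0,0,0],[0,0,0]]
    - [200,[0,0,0],[0,0,0]]
    - [200,[0,0,0],[0,0,0]]
    - [200,[0,0,0],[0,0,0]]
    - [200,[0,0,0],[0,0,0]]
    - [200,[0,0,0],[0,0,0]]
    - [200,[0,0,0],[0,0,0]]
    - [200,[0,0,0],[0,0,0]]
    - [200,[0,0,0],[0,0,0]]
    - [200,[0,0,0],[0,0,0]]
  squeeze: 40

```text
time_s: 12.75
ee_pos: [432.6, 238.9, 93.2]
ee_rot: [-179.9, 45.6, 73.4]
force: [-1.4, 1.3, -1.0]
gripper_width: 34.9
gripper_force: 40.0
```

```bash
python3 - <<'E'
from plan import *
s=state();print(s["time_s"],s["ee_pos"],s["ee_rot"],s["force"],s["gripper_width"],s["gripper_force"])
A=cur();print("h",(np.linalg.inv(tinT(YAW,TILT,EDGE))@A)[:3,3])
T0=tinT(YAW,TILT,EDGE);T1=tinT(YAW,0,EDGE);B=T1@np.linalg.inv(T0)@A;print(B[:3,3]);rows(A,B,30)
E
```

```text
12.75 [432.59472704 238.86033941  93.19599347] [-179.86653012   45.61515347   73.38858098] [-1.3984941   1.34055511 -1.01645783] 34.924525587685864 40.00253140926361
h [-26.70198277   5.33275186 105.79228445]
[408.47713061 158.97900613 105.79228445]
rows 30 shift [-2.79 -0.01  0.75] turn [-0.0001  0.0265  0.    ] | total [-67.4  -0.2  50.8] [-0.002  0.794  0.   ]
```

Emit:
servo_tool:
  steps:
    - [200,[-2.8,0,0.7],[0,0.0265,0]]
    - [200,[-2.8,0,0.7],[0,0.0265,0]]
    - [200,[-2.8,0,0.7],[0,0.0265,0]]
    - [200,[-2.8,0,0.7],[0,0.0265,0]]
    - [200,[-2.8,0,0.7],[0,0.0265,0]]
    - [200,[-2.8,0,0.7],[0,0.0265,0]]
    - [200,[-2.8,0,0.7],[0,0.0265,0]]
    - [200,[-2.8,0,0.7],[0,0.0265,0]]
    - [200,[-2.8,0,0.7],[0,0.0265,0]]
    - [200,[-2.8,0,0.7],[0,0.0265,0]]

```text
time_s: 13.75
ee_pos: [425.6, 213.5, 105.3]
ee_rot: [-180.0, 30.3, 73.3]
force: [-0.4, -1.1, -4.6]
gripper_width: 35.2
gripper_force: 40.0
```

```bash
python3 - <<'E'
from plan import *
s=state();print(s["time_s"],s["force"],s["gripper_width"])
A=cur();q=np.vstack(tin_pts());v=fit_tin(q,[np.radians(73),np.radians(30),420,183,0]);print(len(q),np.degrees(v[0][:2]),v[0][2:],v[1:])
print("ideal",toolT(YAW,TILT-15.2,EDGE,105.8)[:3,3],A[:3,3],s["ee_rot"])
rows(A,toolT(YAW,0,EDGE,105.8,-.2,5.3),20)
E
```

```text
13.75 [-0.38600142 -1.12737007 -4.56939375] 35.15877082963303
1566 [72.82272429 29.38336883] [422.9710268  184.53285917  -0.71731108] (np.float64(1.304252249176336), np.float64(0.8708786442058241))
ideal [425.328595   213.64248512 104.71723129] [425.55956264 213.52869823 105.25453772] [-179.96088942   30.28873535   73.34683674]
rows 20 shift [-2.79 -0.03  0.77] turn [0.     0.0264 0.0001] | total [-49.6  -0.7  28.4] [0.    0.529 0.002]
```

Tilt now 30°, the edge is still on the bench and forces are small. Continuing.

Emit:
servo_tool:
  steps:
    - [200,[-2.8,0,0.7],[0,0.0265,0]]
    - [200,[-2.8,0,0.7],[0,0.0265,0]]
    - [200,[-2.8,0,0.7],[0,0.0265,0]]
    - [200,[-2.8,0,0.7],[0,0.0265,0]]
    - [200,[-2.8,0,0.7],[0,0.0265,0]]
    - [200,[-2.8,0,0.7],[0,0.0265,0]]
    - [200,[-2.8,0,0.7],[0,0.0265,0]]
    - [200,[-2.8,0,0.7],[0,0.0265,0]]
    - [200,[-2.8,0,0.7],[0,0.0265,0]]
    - [200,[-2.8,0,0.7],[0,0.0265,0]]

```text
time_s: 14.95
ee_pos: [417.1, 186.1, 110.1]
ee_rot: [-179.9, 15.1, 73.3]
force: [-0.1, 0.0, -5.4]
gripper_width: 35.2
gripper_force: 40.0
```

```bash
python3 - <<'E'
from plan import *
s=state();print(s["time_s"],s["force"],s["gripper_width"])
A=cur();rows(A,toolT(YAW,0,EDGE,105.8,-.2,5.3),10)
q=np.vstack(tin_pts());v=fit_tin(q,[np.radians(73),np.radians(15),420,183,0]);print(len(q),np.degrees(v[0][:2]),v[0][2:],v[1:])
E
```

```text
14.95 [-0.13667549  0.04344874 -5.40244605] 35.16625772574074
rows 10 shift [-2.76 -0.04  0.84] turn [-0.0001  0.0264  0.0002] | total [-26.4  -0.4  11.6] [-0.001  0.264  0.002]
933 [73.21564917 15.03348483] [4.22212863e+02 1.82164697e+02 1.53736683e-01] (np.float64(1.204804571652855), np.float64(0.6922552476088981))
```

Emit:
servo_tool:
  steps:
    - [200,[-2.8,0,0.8],[0,0.0264,0]]
    - [200,[-2.8,0,0.8],[0,0.0264,0]]
    - [200,[-2.8,0,0.8],[0,0.0264,0]]
    - [200,[-2.8,0,0.8],[0,0.0264,0]]
    - [200,[-2.8,0,0.8],[0,0.0264,0]]
    - [200,[-2.7,0,0.8],[0,0.0264,0]]
    - [200,[-2.7,0,0.8],[0,0.0264,0]]
    - [200,[-2.7,0,0.8],[0,0.0264,0]]
    - [200,[-2.7,0,0.8],[0,0.0264,0]]
    - [200,[-2.7,0,0.8],[0,0.0264,0]]

```text
time_s: 16.15
ee_pos: [408.8, 158.9, 106.2]
ee_rot: [-179.9, 0.0, 73.3]
force: [0.5, 0.5, -5.6]
gripper_width: 35.2
gripper_force: 40.0
```

Emit:
servo_tool:
  steps:
    - [200,[0,0,0],[0,0,0]]
    - [200,[0,0,0],[0,0,0]]
    - [200,[0,0,0.2],[0,0,0]]
    - [200,[0,0,0.2],[0,0,0]]
    - [200,[0,0,0.2],[0,0,0]]
    - [200,[0,0,0],[0,0,0]]
    - [200,[0,0,0],[0,0,0]]
    - [200,[0,0,0],[0,0,0]]
    - [200,[0,0,0],[0,0,0]]
    - [200,[0,0,0],[0,0,0]]

```text
time_s: 17.15
ee_pos: [409.3, 159.7, 105.9]
ee_rot: [-180.0, 0.1, 73.3]
force: [-2.7, 2.0, 0.9]
gripper_width: 34.9
gripper_force: 40.0
```

```bash
python3 - <<'E'
from plan import *
s=state();print(s["time_s"],s["ee_pos"],s["ee_rot"],s["force"],s["gripper_width"])
q=np.vstack(tin_pts());v=fit_tin(q,[np.radians(73),np.radians(0),420,183,0]);print(len(q),np.degrees(v[0][:2]),v[0][2:],v[1:])
E
```

```text
17.15 [409.3075562  159.67300693 105.87357653] [-1.79957235e+02  8.59720567e-02  7.33097779e+01] [-2.68082019  2.00034181  0.8722913 ] 34.86347344360692
1276 [79.54328216  0.4504331 ] [431.80601565 181.26299875   1.15840742] (np.float64(77.40130012335585), np.float64(2.486775260209434))
```

Emit:
servo_tool:
  steps:
    - [110,[0,0,0],[0,0,0]]
    - [110,[0,0,0],[0,0,0]]
    - [110,[0,0,0],[0,0,0]]
    - [110,[0,0,0],[0,0,0]]
    - [110,[0,0,0],[0,0,0]]
    - [200,[0,0,0],[0,0,0]]
    - [200,[0,0,0],[0,0,0]]
    - [200,[0,0,0],[0,0,0]]
    - [200,[0,0,0],[0,0,0]]
    - [200,[0,0,0],[0,0,0]]

```text
time_s: 18.35
ee_pos: [408.7, 159.5, 105.5]
ee_rot: [-179.9, 0.1, 73.3]
force: [-2.0, 0.5, 0.4]
gripper_width: 34.9
gripper_force: 40.0
```

```bash
python3 - <<'E'
from plan import *
s=state();print(s["time_s"],s["ee_pos"],s["force"],s["gripper_width"],s["gripper_force"])
A=cur();L=A.copy();L[2,3]+=10
# target tool pose: stall origin, yaw; tin centre at rack (-48,0), tin yaw = rack yaw+90
o=np.array([717.7,-59.2,0]);y=4.85;r=R.from_euler("z",y,degrees=True)
def goal(rx,z):
    c=o+r.apply([rx,0,0]);ed=c+R.from_euler("z",y+90,degrees=True).apply([26.5,0,0])
    T=toolT(y+90,0,ed,z,-.2,5.3);return T
z=A[2,3]+10
M=goal(-190,z);F=goal(-48,z)
print(A[:3,3],M[:3,3],F[:3,3])
C=M.copy();C[:3,:3]=A[:3,:3];rows(L,C,1);rows(C,M,1);rows(L,M,20);rows(M,F,10)
E
```

```text
18.35 [408.71920229 159.50115548 105.53332922] [-2.04230086  0.54106065  0.41516182] 34.92454857253713 39.99935209751129
[408.71920229 159.50115548 105.53332922] [523.11618951 -75.91139412 115.53332922] [664.60775242 -63.90566113 115.53332922]
rows 1 shift [-1.9265e+02  1.7717e+02  1.2000e-01] turn [-0. -0.  0.] | total [-1.927e+02  1.772e+02  1.000e-01] [ 0. -0.  0.]
rows 1 shift [-0. -0.  0.] turn [-0.0023  0.0019 -0.3759] | total [-0. -0.  0.] [-0.002  0.002 -0.376]
rows 20 shift [-1.112e+01  7.050e+00  1.000e-02] turn [-0.0001  0.0001 -0.0188] | total [-1.927e+02  1.772e+02  1.000e-01] [-0.002  0.002 -0.376]
rows 10 shift [ 0.  14.2  0. ] turn [ 0.  0. -0.] | total [  0. 142.   0.] [ 0.  0. -0.]
```

```bash
cat >> plan.py <<'E'
o=np.array([717.7,-59.2,0]);y0=4.85;rr=R.from_euler("z",y0,degrees=True)
def goal(rx,z,dy=0):
    c=o+rr.apply([rx,dy,0]);ed=c+R.from_euler("z",y0+90,degrees=True).apply([26.5,0,0])
    return toolT(y0+90,0,ed,z,-.2,5.3)
E
python3 - <<'E'
from plan import *
A=cur();L=A.copy();L[2,3]+=10;M=goal(-165,L[2,3]);rows(L,M,24)
E
```

```text
rows 24 shift [-9.07  6.89  0.  ] turn [-0.0001  0.0001 -0.0157] | total [-1.835e+02  2.004e+02  1.000e-01] [-0.002  0.002 -0.376]
```

Emit:
servo_tool:
  steps:
    - [200,[0,0,-2],[0,0,0]]
    - [200,[0,0,-2],[0,0,0]]
    - [200,[0,0,-2],[0,0,0]]
    - [200,[0,0,-2],[0,0,0]]
    - [200,[0,0,-2],[0,0,0]]
    - [200,[0,0,-1],[0,0,0]]
    - [200,[0,0,0],[0,0,0]]
    - [200,[0,0,0],[0,0,0]]
    - [200,[0,0,0],[0,0,0]]
    - [200,[0,0,0],[0,0,0]]

```text
time_s: 19.35
ee_pos: [409.1, 159.4, 116.5]
ee_rot: [-179.9, 0.1, 73.3]
force: [0.4, -0.2, -5.7]
gripper_width: 34.8
gripper_force: 40.0
```

```bash
python3 - <<'E'
from plan import *
A=cur();s=state();print(s["ee_pos"],s["force"]);rows(A,goal(-165,A[2,3]),24)
E
```

```text
[409.07124885 159.42685278 116.5179713 ] [ 0.37589345 -0.23154326 -5.6742683 ]
rows 24 shift [-9.07  6.87  0.01] turn [-0.0001  0.0001 -0.0157] | total [-1.835e+02  2.001e+02  2.000e-01] [-0.002  0.002 -0.376]
```

Emit:
servo_tool:
  steps:
    - [200,[-5,3.5,0],[0,0,-0.008]]
    - [200,[-9,6.9,0],[0,0,-0.0157]]
    - [200,[-9,6.9,0],[0,0,-0.0157]]
    - [200,[-9,6.9,0],[0,0,-0.0157]]
    - [200,[-9,6.9,0],[0,0,-0.0157]]
    - [200,[-9,6.9,0],[0,0,-0.0157]]
    - [200,[-9,6.9,0],[0,0,-0.0157]]
    - [200,[-9,6.9,0],[0,0,-0.0157]]
    - [200,[-9,6.9,0],[0,0,-0.0157]]
    - [200,[-9,6.9,0],[0,0,-0.0157]]

```text
time_s: 20.35
ee_pos: [454.1, 60.2, 116.6]
ee_rot: [-179.9, 0.1, 81.9]
force: [-0.1, 0.4, -6.2]
gripper_width: 34.8
gripper_force: 40.0
```

Emit:
servo_tool:
  steps:
    - [200,[-9,6.9,0],[0,0,-0.0157]]
    - [200,[-9,6.9,0],[0,0,-0.0157]]
    - [200,[-9,6.9,0],[0,0,-0.0157]]
    - [200,[-9,6.9,0],[0,0,-0.0157]]
    - [200,[-9,6.9,0],[0,0,-0.0157]]
    - [200,[-9,6.9,0],[0,0,-0.0157]]
    - [200,[-9,6.9,0],[0,0,-0.0157]]
    - [200,[-9,6.9,0],[0,0,-0.0157]]
    - [200,[-9,6.9,0],[0,0,-0.0157]]
    - [200,[-9,6.9,0],[0,0,-0.0157]]

```text
time_s: 21.35
ee_pos: [516.4, -34.4, 116.5]
ee_rot: [-179.9, 0.1, 90.9]
force: [0.4, -0.6, -5.5]
gripper_width: 35.2
gripper_force: 40.0
```

Emit:
servo_tool:
  steps:
    - [200,[-9,6.9,0],[0,0,-0.0157]]
    - [200,[-9,6.9,0],[0,0,-0.0157]]
    - [200,[-9,6.9,0],[0,0,-0.0157]]
    - [200,[-9,6.9,0],[0,0,-0.0157]]
    - [200,[-5,3.5,0],[0,0,-0.008]]
    - [200,[0,0,0],[0,0,0]]
    - [200,[0,0,0],[0,0,0]]
    - [200,[0,0,0],[0,0,0]]
    - [200,[0,0,0],[0,0,0]]
    - [200,[0,0,0],[0,0,0]]

```text
time_s: 22.35
ee_pos: [549.0, -72.8, 116.9]
ee_rot: [-179.9, 0.1, 94.9]
force: [-0.1, 0.2, -6.4]
gripper_width: 35.0
gripper_force: 40.0
```

```bash
python3 - <<'E'
from plan import *
A=cur();s=state();print(s["time_s"],s["ee_pos"],s["ee_rot"],s["force"],s["gripper_width"]);rows(A,goal(-165,A[2,3]),1);rows(A,goal(-47,A[2,3]),10)
fs=[cams.grab_frame(n) for n in("scene","top")]
for f in fs:
  P=pts(f).reshape(-1,3)
  c=goal(-165,0)[:3,3]; k=(np.abs(P[:,0]-c[0])<70)&(np.abs(P[:,1]-c[1])<60)&(P[:,2]>25)&(P[:,2]<105)&(f["color"].reshape(-1,3).max(1)>70)
  q=P[k]; 
  v=fit_tin(q,[np.radians(95),0,c[0],c[1]+26,11]) if len(q)>50 else None
  if v: 
    e=v[0];cen=e[2:]-R.from_euler("ZY",e[:2]).apply([26.5,0,0]);print(len(q),np.degrees(e[:2]),"rack coords",rr.inv().apply(cen-o),v[1:])
save(fs[0],"m0.png",(170,100,370,280),3.2)
E
```

```text
22.35 [548.96943297 -72.79872996 116.85367226] [-1.79900923e+02  8.74423189e-02  9.49419579e+01] [-0.1099769   0.21027349 -6.37043153] 35.03362008875917
rows 1 shift [-0.91 -1.03  0.  ] turn [-0.0017  0.0015  0.0016] | total [-0.9 -1.   0. ] [-0.002  0.002  0.002]
rows 10 shift [-1.00e-01  1.17e+01 -1.00e-02] turn [-0.0002  0.0002  0.0002] | total [ -1.1 117.   -0.2] [-0.002  0.002  0.002]
128 [92.03148729 -6.39564514] rack coords [-161.07251145    7.87990961   24.61894371] (np.float64(7.100966246031261), np.float64(1.2855406881147005))
```

View pics/m0.png

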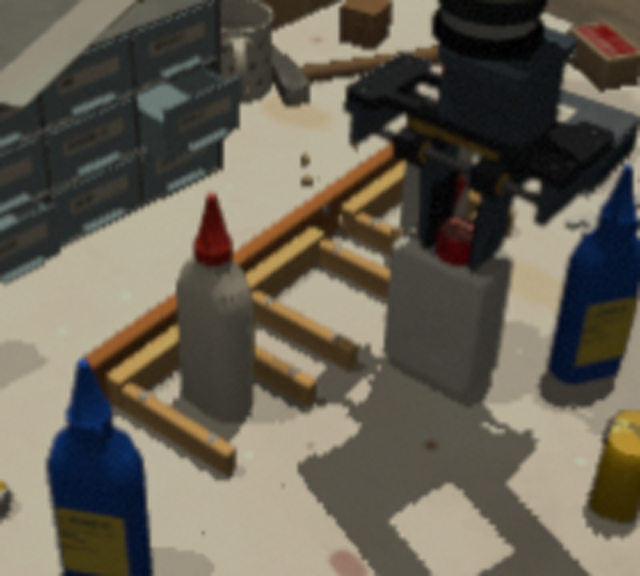

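Tin hangs upright at crop (450,315), in line with the empty middle stall (near wall at crop (305,330)). Sliding it in.

Emit:
servo_tool:
  steps:
    - [200,[-1,4,0],[0,0,0]]
    - [200,[0,8,0],[0,0,0]]
    - [200,[0,8,0],[0,0,0]]
    - [200,[0,8,0],[0,0,0]]
    - [200,[0,8,0],[0,0,0]]
    - [200,[0,8,0],[0,0,0]]
    - [200,[0,8,0],[0,0,0]]
    - [200,[0,8,0],[0,0,0]]
    - [200,[0,8,0],[0,0,0]]
    - [200,[0,8,0],[0,0,0]]

```text
time_s: 23.45
ee_pos: [625.6, -67.5, 116.6]
ee_rot: [-179.9, 0.1, 94.9]
force: [-0.3, -1.0, -6.1]
gripper_width: 35.1
gripper_force: 40.0
```

Emit:
servo_tool:
  steps:
    - [200,[0,8,0],[0,0,0]]
    - [200,[0,8,0],[0,0,0]]
    - [200,[0,8,0],[0,0,0]]
    - [200,[0,7,0],[0,0,0]]
    - [200,[0,5,0],[0,0,0]]
    - [200,[0,3,0],[0,0,0]]
    - [200,[0,2,0],[0,0,0]]
    - [200,[0,0,0],[0,0,0]]
    - [200,[0,0,0],[0,0,0]]
    - [200,[0,0,0],[0,0,0]]

```text
time_s: 24.45
ee_pos: [665.5, -64.1, 116.6]
ee_rot: [-179.9, 0.1, 94.9]
force: [0.3, -0.5, -6.3]
gripper_width: 34.8
gripper_force: 40.0
```

```bash
python3 - <<'E'
from plan import *
A=cur();s=state();print(s["time_s"],s["ee_pos"],s["ee_rot"],s["force"],s["gripper_width"]);rows(A,goal(-47,106),1)
f=cams.grab_frame("scene");save(f,"in.png",(200,100,360,250),3.8)
E
```

```text
24.45 [665.48652043 -64.07850962 116.61167963] [-1.79883411e+02  8.70834050e-02  9.49159424e+01] [ 0.25801092 -0.49585807 -6.25692622] 34.83951625998328
rows 1 shift [ 0.26  0.16 10.61] turn [-0.002   0.0015  0.0011] | total [ 0.3  0.2 10.6] [-0.002  0.002  0.001]
```

View pics/in.png

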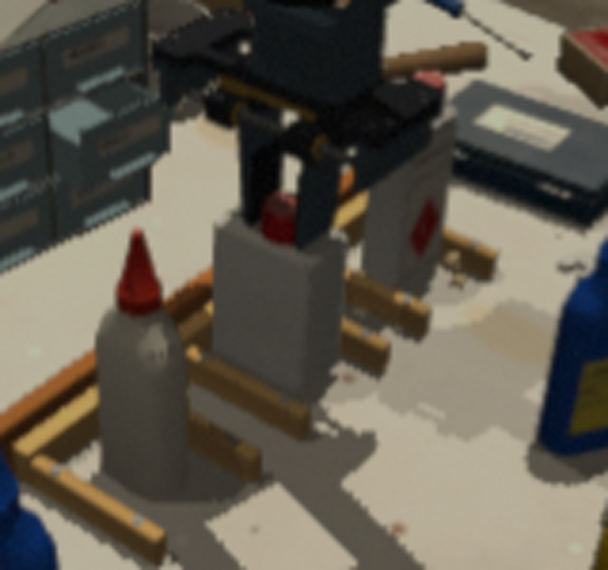

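The tin is inside the stall (crop (275,310)) and clear of both walls. Lowering it.

Emit:
servo_tool:
  steps:
    - [200,[0,0,2],[0,0,0]]
    - [200,[0,0,2],[0,0,0]]
    - [200,[0,0,2],[0,0,0]]
    - [200,[0,0,1.5],[0,0,0]]
    - [200,[0,0,1],[0,0,0]]
    - [200,[0,0,1],[0,0,0]]
    - [200,[0,0,0.5],[0,0,0]]
    - [200,[0,0,0],[0,0,0]]
    - [200,[0,0,0],[0,0,0]]
    - [200,[0,0,0],[0,0,0]]

```text
time_s: 25.5
ee_pos: [665.8, -64.1, 106.7]
ee_rot: [-179.9, 0.1, 94.9]
force: [-0.4, 0.3, -6.0]
gripper_width: 35.2
gripper_force: 40.0
```

Emit:
servo_tool:
  steps:
    - [200,[0,0,0.4],[0,0,0]]
    - [200,[0,0,0.4],[0,0,0]]
    - [200,[0,0,0],[0,0,0]]
    - [200,[0,0,0],[0,0,0]]
    - [200,[0,0,0],[0,0,0]]
    - [200,[0,0,0],[0,0,0]]
    - [200,[0,0,0],[0,0,0]]
    - [200,[0,0,0],[0,0,0]]
    - [200,[0,0,0],[0,0,0]]
    - [200,[0,0,0],[0,0,0]]

```text
time_s: 26.5
ee_pos: [665.8, -64.1, 105.8]
ee_rot: [-179.9, 0.1, 94.9]
force: [0.5, -1.0, -6.6]
gripper_width: 35.2
gripper_force: 40.0
```

Emit:
servo_tool:
  steps:
    - [200,[0,0,0.3],[0,0,0]]
    - [200,[0,0,0.3],[0,0,0]]
    - [200,[0,0,0.2],[0,0,0]]
    - [200,[0,0,0],[0,0,0]]
    - [200,[0,0,0],[0,0,0]]
    - [200,[0,0,0],[0,0,0]]
    - [200,[0,0,0],[0,0,0]]
    - [200,[0,0,0],[0,0,0]]
    - [200,[0,0,0],[0,0,0]]
    - [200,[0,0,0],[0,0,0]]

```text
time_s: 27.5
ee_pos: [665.8, -64.1, 105.6]
ee_rot: [-179.9, 0.1, 94.9]
force: [-3.0, 0.8, 4.4]
gripper_width: 35.3
gripper_force: 40.0
```

Emit:
servo_tool:
  steps:
    - [100,[0,0,0],[0,0,0]]
    - [100,[0,0,0],[0,0,0]]
    - [100,[0,0,0],[0,0,0]]
    - [100,[0,0,0],[0,0,0]]
    - [100,[0,0,0],[0,0,0]]
    - [100,[0,0,-4],[0,0,0]]
    - [100,[0,0,-8],[0,0,0]]
    - [100,[0,0,-10],[0,0,0]]
    - [100,[0,0,-10],[0,0,0]]
    - [100,[0,0,-10],[0,0,0]]

```text
time_s: 28.5
ee_pos: [666.2, -64.0, 148.4]
ee_rot: [-180.0, 0.1, 94.9]
force: [0.4, 0.2, 1.1]
gripper_width: 55.3
gripper_force: 0.0
```

Emit:
servo_tool:
  steps:
    - [100,[0,0,-30],[0,0,0]]
    - [100,[0,0,-30],[0,0,0]]
    - [100,[0,0,-30],[0,0,0]]
    - [100,[0,0,-30],[0,0,0]]
    - [100,[0,-40,0],[0,0,0]]
    - [100,[0,-40,0],[0,0,0]]
    - [100,[0,-40,0],[0,0,0]]
    - [100,[0,-40,0],[0,0,0]]
    - [100,[0,-40,0],[0,0,0]]
    - [100,[0,0,0],[0,0,0]]

```text
time_s: 29.5
ee_pos: [462.2, -80.9, 268.6]
ee_rot: [-179.8, 0.1, 94.9]
force: [0.9, -0.1, 0.3]
gripper_width: 55.6
gripper_force: 0.0
```

```bash
python3 - <<'E'
from plan import *
s=state();print(s["time_s"],s["ee_pos"],s["force"],s["gripper_width"])
for n in("scene","top"):
  f=cams.grab_frame(n);P=pts(f).reshape(-1,3);p=rr.inv().apply(P-o)
  k=(p[:,0]>-105)&(p[:,0]<15)&(np.abs(p[:,1])<38)&(p[:,2]>34)&(p[:,2]<140)
  q=P[k];e,rm,md=fit_tin(q,[np.radians(94.8),0,*goal(-47,0)[:2,3]+[0,26],0])
  cen=e[2:]-R.from_euler("ZY",e[:2]).apply([26.5,0,0])
  print(n,len(q),np.degrees(e[:2]),"rack",rr.inv().apply(cen-o),rm,md)
  if n=="scene":save(f,"end.png",(180,90,380,260),3.5)
E
```

```text
29.5 [462.21047672 -80.90825658 268.62164606] [ 0.87996239 -0.14473109  0.34590937] 55.558268695801104
scene 1220 [9.50361040e+01 3.84997543e-02] rack [-45.1593395   -0.97996835   0.98394988] 2.7386258589750767 0.770529995142093
top 1038 [ 9.52896592e+01 -6.26815367e-02] rack [-45.33685234  -1.1269098   -0.45356969] 3.280887328488882 0.945739025678467
```

View pics/end.png

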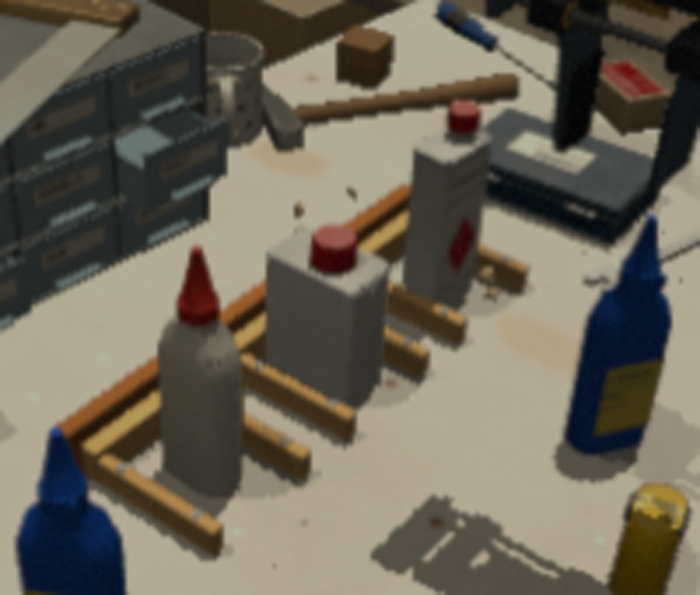

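The tin stands upright in the empty stall (crop (325,310)), about 3 mm from the back wall. The glue bottle and the narrow can are still standing, and the gripper is clear.

```bash
python3 -c "
from h import *
print(ticket.job_done())"
```

```text
the job is handed in; nothing more can be done
None
```

The tin was tipped upright where it lay, carried upright about 1 cm off the bench into the empty middle stall, set down about 3 mm from the back wall and released; the glue bottle and narrow can still stand, and the job was handed in at about 30 s with no verdict returned.

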